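Hang the abrasive-paper caddies on the rail

TASK

Take all the blue paper caddies out of the covered storage chest and hang each one on the steel rail by its hook lip, face towards the robot, swung down so that it hangs flat and vertical with its foot against the strip below. To get at them slide the chest's clear covers aside, one past the other, and leave both covers fully shut at the end; leave the cardboard carton in its place in the chest and do not disturb the bottle, the jar or the black specimen.

Things in the scene. Friction and masses are not known exactly. Their poses are not given: they have to be found in the camera images.
- chest: white fixed storage chest, 146 (x) x 372 (y) x 84 mm high, to the robot's left or right; point: centre of its underside; x to its far side, y to its left. Inner floor 6 mm up, end walls 12 mm. A 12 mm wall at y = 0 parts a left (+y) and a right (-y) bay; a rim 30 mm high parts each bay into two places 134 x 82 mm, centred 47 and 133 mm from the middle, one thing or none in each
- cover_left (a joint): clear cover over the left bay, upper track, top 83 mm up: 0 = shut (may start ajar), grows in m as it slides along the chest's -y over the other cover, 0.178 = fully open; 1.2 N moves it, stays where left. Open, it blocks the right bay: shut one before opening the other
- cover_left_knob (a point): centre of the left cover's black upright grip, 20 (x) x 14 (y) x 30 mm high, on a tab in front of the chest (100 mm towards -x of the chest's middle); the tab is 15 mm below this point
- cover_right (a joint): clear cover over the right bay, lower track, top 74 mm up: 0 = shut (may start ajar), grows in m as it slides along the chest's +y under the other cover, 0.178 = fully open; 1.2 N moves it, stays where left
- cover_right_knob (a point): centre of the right cover's red upright grip, as the black one but 8.5 mm lower
- rail_mid (a point): middle of the axis of a round steel rail, 10 mm thick, 200 mm above the bench, 344 mm clear along this point's y between two posts; x to its far side. Below it a backing strip, 77 to 113 mm lower, its front face 16 mm beyond the rail axis (+x). Behind the rail is free space. On a fixed grey base, to the robot's left or right
- caddy_a_mid (a point): blue paper caddy, 150 g, may be absent: plate 110 x 70 x 6 mm, centred here in x, y; +x to its hook end (up when hung), z out of its face. From this point plate z -4..+2 mm; white grip rib on the face x +-25, y +-6, z +2..+30; full-width foot at the yellow-striped end x -55..-43, z -30..-4. Starts in the chest face up, level on lip and foot, hook away from the robot; hung, its face is to the robot
- caddy_b_mid (a point): a caddy, as caddy_a
- caddy_c_mid (a point): a caddy, as caddy_a
- caddy_a_hook (a point): the same caddy: where the rail's axis lies in its hook when hung home: +44 mm x, -14 mm z (+-5) from caddy_a_mid. From caddy_a_mid the full-width hook is a wall x +49..+55, z -30..-4 and a lip x +29..+49, z -30..-24; plate, wall and lip enclose a channel 20 mm wide in z, open towards -x; the rail enters there. Hooked and let go it swings down until its foot meets the strip
- caddy_b_hook (a point): as caddy_a_hook, of caddy_b
- caddy_c_hook (a point): as caddy_a_hook, of caddy_c
- caddy_a: the same caddy, point 30 mm behind caddy_a_mid along -z
- caddy_b: as caddy_a
- caddy_c: as caddy_a
- carton_mid (a point): centre of a cardboard carton 112 x 66 x 40 mm in one place of the chest; stays there
- bottle: a standing white bottle, 54 mm across, 130 mm high, origin at the centre of its foot; not to be disturbed
- jar: a standing small amber jar, 48 mm across, 50 mm high, origin at the centre of its foot; not to be disturbed
- specimen: a black mounted specimen disc, 32 mm across, 20 mm high, origin at the centre of its foot; not to be disturbed

How it is judged:
By the outcome, as a careful person would: the job done as asked, in the order asked, and still so for the second after the job is handed in, with the robot touching nothing.
Of caddy_a, caddy_b, caddy_c only 2 to 3 are there at a start; the rules pass over those that are not, and their reading is None.
At some moment in a run one of caddy_a, caddy_b, caddy_c may be knocked a few centimetres aside while the robot is not near it.
Once in a run the grip may slacken for a moment while it holds something.
It also fails if it takes over 210 s, if anything falls off the work surface, if the arm or the gripper's body presses on something with over 40 N, if the wrist force passes 120 N, or if a joint passes its speed limit or range.

ROBOT

A 7-joint arm with a two-finger parallel gripper is mounted at the origin on the work surface. World frame = base frame: x ahead of the robot, y to its left, z up, the work surface at z = 0. Lengths are in m, angles in degrees, forces in N, time in s.
With the tool pointing down it reaches from about 0.4 to 0.85 m from the base axis. Payload 4.5 kg.
Tool frame: the origin (TCP) lies on the centre line of the jaws, within the pads' length; the fingertips stand 11 mm ahead of it and the grasp point (between the pads) lies 8 mm behind it; z points along the fingers, y is the direction in which the jaws open and shut (so a half turn about z gives the same grasp; the last joint's range is limited). The gripper opens to 85 mm and grips with 20 to 120 N. Pads are 22 mm wide; open, the fingers measure 114 mm over their backs; the gripper's body (76 mm by 85 mm) begins 54 mm behind the grasp point. The pads swing forward as they close: fully open they stand 13 mm farther back than shut.
Start: joints at [-71.23, 39.483, -11.15, 89.685, 9.013, 51.709, -12.324], TCP at [0.181, 0.598, 0.242] pointing down, gripper open.
Joint ranges: [-172.22, 172.22], [-26.19, 119.32], [-84.43, 86.54], [7.71, 146.69], [-57.33, 237.33], [2.42, 119.75], [-152.13, 152.13]. Speed limits (degrees/s): [147.25, 147.25, 180, 180, 180, 180, 180].

INTERFACE

Orientations are given as [roll, pitch, yaw] about the fixed x, y, z axes, in that order (R = Rz(yaw) Ry(pitch) Rx(roll)).
In Python, from station import robot, eyes gives the robot as it stands.
- The arm moves only by the tool send_rows, never from a script. Its argument "moves" is a list that holds one entry, the list of rows, each a list of 5 numbers: the closure, from 0 (fully open) to 1 (shut), then the shift along the tool's x, y, z in mm, then the turn about the tool's z in degrees. A call has 1 to 12 rows; each row is the pose to reach, as a shift and turn from the pose measured when the call began, along the tool's axes at that moment; what a row does not reach only later rows make up. A row lasts 1/10 s, in which the tool goes at most 50 mm and 8.59 degrees, less where a joint would pass 70% of its speed; a pose out of reach is approached as far as the arm can. A call with a gripper value outside its range is refused whole. The fingers move at their own pace and stop on an object; the grip force is fixed at half the most. Time passes only in rows, so rows that repeat a pose let the fingers close. It gives the time, the measured TCP pose, the force and the opening at its end, in the units of the state.
- robot.observe(): the state, without advancing time (a new reading comes with each control period).
- eyes.snapshot(name): name is "scene" or "top" or "wrist"; returns the picture (420x560x3 uint8, red, green, blue); there is no depth.
- eyes.camera_info(name): a dict with "fx", "fy", "cx", "cy" (pixels), "k1" (the pictures are not rectified: a ray, as slopes to the right and down, at radius r is drawn at 1 + k1 r^2 times it, then the intrinsics apply), "xyz" and "orientation" of the camera in the world. Camera axes: x right, y down, z forward; pixel columns grow to the right and rows downward; lengths in m; the calibration is good to about 2 mm. A picture is of the moment at which its call begins: read the wrist's pose just before it. camera_info takes no time and is no camera call; for the wrist camera it gives the pose at the moment of the call.
- robot.finish_job(): hands the job in, once; it reports no verdict.
The state is a dict: "time": time; "qpos": joint angles; "qvel": joint speeds; "joint_efforts": joint torques, N m; "ee_pos": TCP position; "eef_rot": TCP orientation; "force": force on the tool from outside, world axes, zero at the start; "moment": the same for the moment, N m; "opening": finger opening in m.
Only numpy, scipy, OpenCV 4.12 (cv2) and the standard library are available. Lean on these libraries where they do the work, as an engineer would, in place of code of your own. Each camera call takes 0.05 s, during which the arm holds its last target. There are 200 camera calls.

## Working session

There is one attempt and no reset: what is moved stays moved. The work goes in short steps, Python scripts to look and compute and a tool call to move; the robot and the scene stay as the last step left them, time stands still between calls to the robot, and variables do not carry over. Pictures are saved under pics/ and viewed, about 12 in all and at most 16, crops included, and the job is handed in when it is done.

Besides the shell and the picture viewer there is one more tool, called after "Emit:" as name([rows], argument=value, ...), one row to a line, values as JSON. send_rows: Moves the arm, as the interface text tells. Its arguments: {"type":"object","properties":{"moves":{"type":"array"}},"required":["moves"]}

```bash
mkdir -p pics; ls; python3 - <<'E'
from station import robot, eyes
import cv2
print(robot.observe())
for n in ["scene","top","wrist"]:
    print(n, eyes.camera_info(n)); cv2.imwrite(f"pics/{n}0.png", eyes.snapshot(n)[:,:,::-1])
E
```

```text
pics
{'time': 0.0, 'qpos': array([-71.23121092,  39.53400349, -11.14456215,  89.74698831,
         9.01234552,  51.70948184, -12.32564223]), 'qvel': array([ 0.0285157 , -0.01151765,  0.0541801 ,  0.02759155,  0.00332433,
        0.11586546, -0.03193651]), 'joint_efforts': array([-5.13649247e-04, -5.39627337e+01, -1.26647227e+00, -1.58543390e+01,
        9.18913458e-03,  9.53472045e-03, -2.57460016e-06]), 'ee_pos': array([0.18084263, 0.59758588, 0.24146514]), 'eef_rot': array([-1.79891669e+02,  7.86622952e-03,  1.63171207e+02]), 'force': array([-0.31816153, -1.00162446, -0.11413833]), 'moment': array([-0.05222509,  0.02870241,  0.01372481]), 'opening': 0.08535177582266316}
scene {'fx': 503.8793042288868, 'fy': 503.8793042288868, 'cx': 281.9463509472867, 'cy': 210.18677164812942, 'k1': -0.15735637144689862, 'xyz': array([ 1.07518498, -0.801563  ,  0.74754611]), 'orientation': array([-123.2706786 ,    0.88211649,   30.13059497])}
top {'fx': 441.9881796806939, 'fy': 441.9881796806939, 'cx': 269.14208206780387, 'cy': 211.8770599924757, 'k1': -0.05488176238105357, 'xyz': array([ 0.37697134, -0.01337863,  1.14596742]), 'orientation': array([-167.7649938 ,   -0.22066128,  -86.92730564])}
wrist {'fx': 310.46810401718255, 'fy': 310.46810401718255, 'cx': 281.66218230347033, 'cy': 210.86121899677448, 'k1': 0.021428427912839457, 'xyz': array([0.11491467, 0.61745769, 0.37400653]), 'orientation': array([1.64235981e+02, 7.52288491e-02, 7.31614256e+01])}
```

View pics/top0.png

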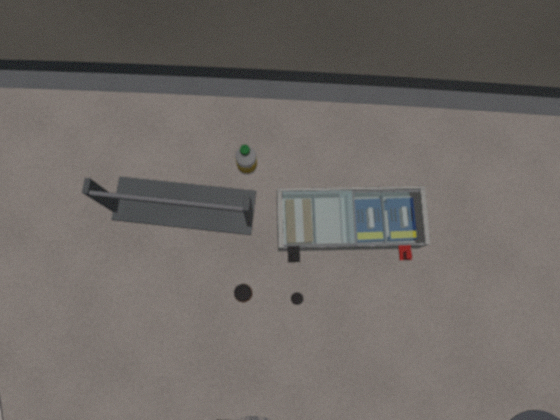

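View pics/scene0.png

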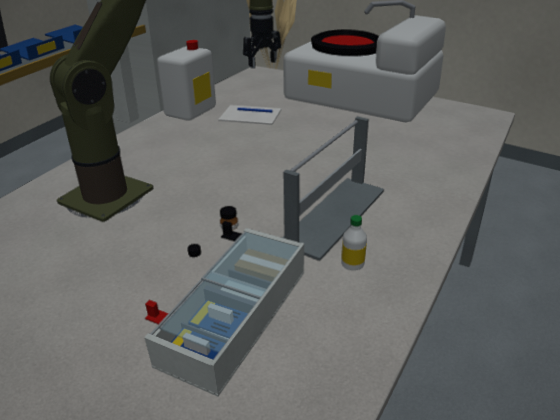

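```bash
cat > h.py <<'E'
import numpy as np, cv2
from scipy.spatial.transform import Rotation as R
from station import robot, eyes
def rot(o): return R.from_euler('xyz',o,degrees=True).as_matrix()
def ray(c,uv):
    K=np.array([[c['fx'],0,c['cx']],[0,c['fy'],c['cy']],[0,0,1.]])
    p=cv2.undistortPoints(np.array([[uv]],float),K,np.array([c['k1'],0,0,0.]))[0,0]
    return rot(c['orientation'])@np.r_[p,1]
def plane(c,uv,z):
    d=ray(c,uv); return c['xyz']+d*(z-c['xyz'][2])/d[2]
def tri(c1,u1,c2,u2):
    d1,d2=ray(c1,u1),ray(c2,u2); A=np.c_[d1,-d2]
    s=np.linalg.lstsq(A,c2['xyz']-c1['xyz'],rcond=None)[0]
    p,q=c1['xyz']+s[0]*d1,c2['xyz']+s[1]*d2
    return (p+q)/2,np.linalg.norm(p-q)
def proj(c,P):
    p=rot(c['orientation']).T@(np.array(P)-c['xyz']); p=p[:2]/p[2]; p=p*(1+c['k1']*(p@p))
    return np.array([c['fx']*p[0]+c['cx'],c['fy']*p[1]+c['cy']])
def blob(img,lo,hi,amin=8):
    m=cv2.inRange(cv2.cvtColor(img,cv2.COLOR_RGB2HSV),np.array(lo),np.array(hi))
    n,_,st,ce=cv2.connectedComponentsWithStats(m)
    return [(st[i].tolist(),ce[i].round(1).tolist()) for i in range(1,n) if st[i][4]>=amin]
def to_tool(P,yaw=None):
    "shift in tool axes (mm) from the present pose to world point P; turn to yaw"
    s=robot.observe(); M=rot(s['eef_rot']); d=M.T@(np.array(P)-s['ee_pos'])*1000
    # tool down: world yaw grows -> tool-z turn negative
    t=None if yaw is None else -((yaw-s['eef_rot'][2]+90)%180-90)
    return d.round(0),t
def save(img,name,box=None,k=1,gain=1.):
    if box: x,y,w,h=box; img=img[y:y+h,x:x+w]
    img=cv2.resize(np.clip(img*gain,0,255).astype(np.uint8),None,fx=k,fy=k,interpolation=cv2.INTER_CUBIC)
    cv2.imwrite(f'pics/{name}.png',img[:,:,::-1])
E
python3 - <<'E'
from h import *
T=cv2.imread('pics/top0.png')[:,:,::-1];S=cv2.imread('pics/scene0.png')[:,:,::-1]
a=cv2.resize(np.clip(T[140:310,220:440]*1.8,0,255).astype(np.uint8),None,fx=3.6,fy=3.6,interpolation=cv2.INTER_CUBIC)
cv2.imwrite('pics/topc.png',a[:,:,::-1])
save(S,'scenec',(140,200,240,190),3.3,1.8)
for n,I in (('top',T),('scene',S)):
    print(n,'red',blob(I,(0,150,60),(8,255,255)),'yel',blob(I,(24,100,60),(34,255,255)))
E
```

```text
top red [([399, 246, 12, 13, 120], [404.5, 251.6])] yel [([412, 231, 5, 7, 24], [413.8, 233.7])]
scene red [([322, 35, 52, 10, 386], [347.2, 39.9]), ([187, 40, 11, 10, 88], [191.6, 44.3]), ([146, 300, 21, 24, 272], [154.0, 312.4])] yel [([37, 41, 19, 13, 141], [45.8, 47.0]), ([0, 56, 12, 12, 96], [5.1, 61.5]), ([308, 70, 24, 18, 349], [319.4, 78.6]), ([193, 72, 18, 32, 434], [201.6, 87.5]), ([342, 245, 24, 20, 354], [353.1, 255.7]), ([173, 335, 10, 11, 70], [178.2, 340.4])]
```

View pics/topc.png

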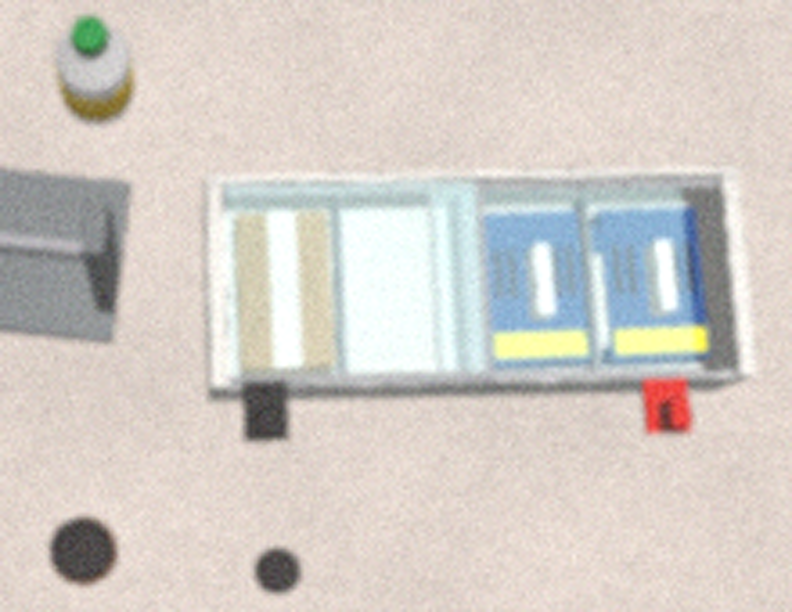

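View pics/scenec.png

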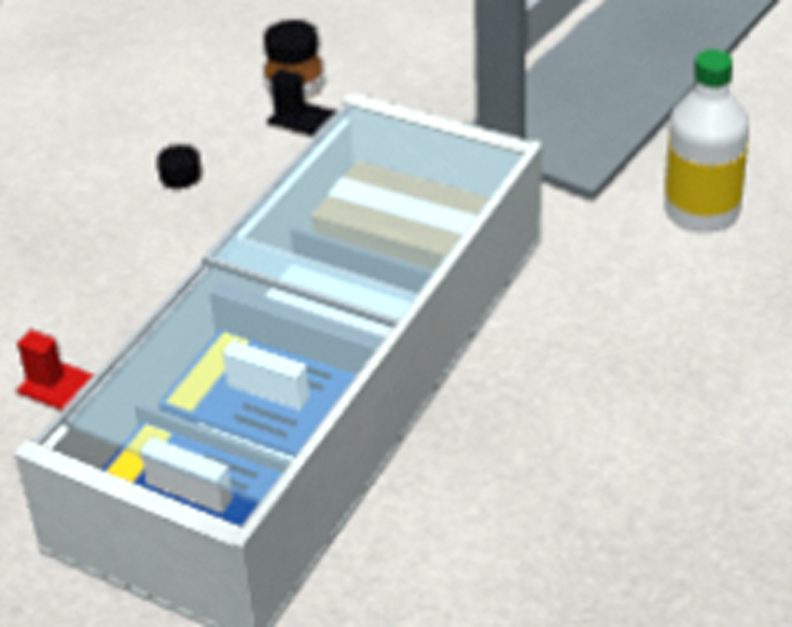

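```bash
python3 - <<'E'
from h import *
c=eyes.camera_info('top');s=eyes.camera_info('scene')
tc=lambda u,v:(220+u/3.6,140+v/3.6); sc=lambda u,v:(140+u/3.3,200+v/3.3)
C={k:plane(c,tc(*p),.084) for k,p in dict(TL=(209,178),TR=(738,171),BR=(750,376),BL=(211,388)).items()}
for k,p in C.items(): print(k,p.round(4))
m=sum(C.values())/4; print('chest',m.round(4),'yaw',[np.degrees(np.arctan2(*(-(C[b]-C[a])[:2]*[-1,1]))).round(2) for a,b in(('TL','TR'),('BL','BR'))],
 np.linalg.norm(C['TL']-C['TR']),np.linalg.norm(C['TL']-C['BL']),np.linalg.norm(C['TR']-C['BR']))
for k,p in dict(far=(350,97),farR=(540,145),nearR=(240,543),near=(20,450)).items(): print('sc',k,plane(s,sc(*p),.084).round(4))
print('redtop tri',tri(c,tc(668,408),s,sc(37,338)))
for z in (.03,.05,.07,.09): print(z,plane(c,tc(668,410),z).round(3),plane(c,tc(266,411),z).round(3),plane(s,sc(37,338),z).round(3),plane(s,sc(287,83),z).round(3))
T=cv2.imread('pics/top0.png')[:,:,::-1]
save(T,'railtop',(75,130,200,130),4,1.8)
S=cv2.imread('pics/scene0.png')[:,:,::-1]; save(S,'railsc',(270,100,130,160),3.7,1.8)
E
```

```text
TL [ 0.6653 -0.0242  0.084 ]
TR [ 0.691  -0.3924  0.084 ]
BR [ 0.5471 -0.3976  0.084 ]
BL [ 0.5197 -0.0327  0.084 ]
chest [ 0.6058 -0.2117  0.084 ] yaw [np.float64(3.98), np.float64(4.29)] 0.3690683373885738 0.14587069790100737 0.14398776349487996
sc far [ 0.5271 -0.0402  0.084 ]
sc farR [ 0.6673 -0.0251  0.084 ]
sc nearR [ 0.6925 -0.3918  0.084 ]
sc near [ 0.5521 -0.4015  0.084 ]
redtop tri (array([ 0.51753957, -0.33917358,  0.0996074 ]), np.float64(0.007853859822305069))
0.03 [ 0.528 -0.358  0.03 ] [ 0.513 -0.073  0.03 ] [ 0.454 -0.292  0.03 ] [0.43  0.014 0.03 ]
0.05 [ 0.526 -0.352  0.05 ] [ 0.51  -0.072  0.05 ] [ 0.471 -0.306  0.05 ] [ 0.448 -0.009  0.05 ]
0.07 [ 0.523 -0.345  0.07 ] [ 0.508 -0.071  0.07 ] [ 0.489 -0.321  0.07 ] [ 0.466 -0.032  0.07 ]
0.09 [ 0.52  -0.339  0.09 ] [ 0.505 -0.07   0.09 ] [ 0.506 -0.335  0.09 ] [ 0.484 -0.054  0.09 ]
```

View pics/railtop.png

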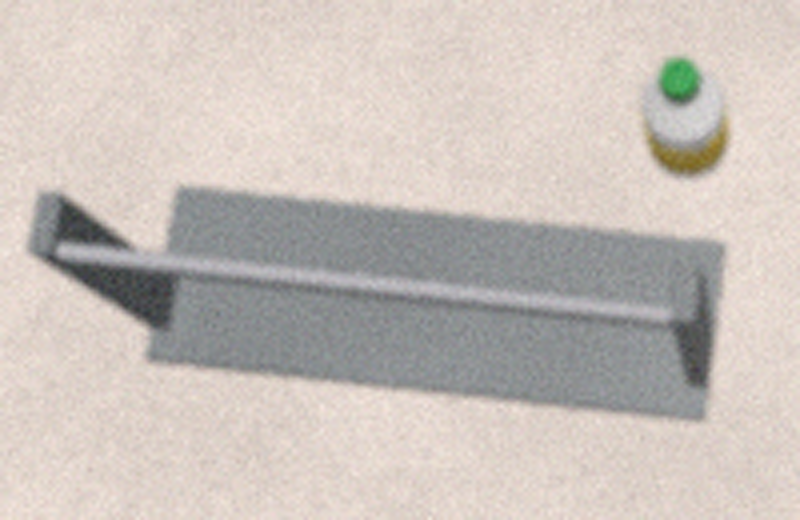

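```bash
python3 - <<'E'
from h import *
c=eyes.camera_info('top')
a=plane(c,(75+58/4,130+249/4),.2);b=plane(c,(75+676/4,130+314/4),.2)
print(a.round(4),b.round(4),np.linalg.norm(a-b),'mid',((a+b)/2).round(4),'yaw',np.degrees(np.arctan2(-(a-b)[0],(a-b)[1])))
yaw=4.1; cy,sy=np.cos(np.radians(yaw)),np.sin(np.radians(yaw))
print('above red',to_tool((.516,-.341,.2),yaw), 'via',to_tool((.45,.25,.3),yaw))
E
```

```text
[0.6049 0.3962 0.2   ] [0.5866 0.0495 0.2   ] 0.34719320126056674 mid [0.5957 0.2228 0.2   ] yaw -3.02695301788153
above red (array([-593., -801.,   43.]), np.float64(-20.92755781157487)) via (array([-358., -255.,  -58.]), np.float64(-20.92755781157487))
```

Emit:
send_rows([
  [[0.4,-50,-70,0,-5],[0.4,-100,-140,0,-12],[0.4,-150,-200,0,-21],[0.4,-200,-270,0,-21],[0.4,-250,-340,0,-21],[0.4,-300,-400,0,-21],[0.4,-350,-470,0,-21],[0.4,-400,-540,0,-21],[0.4,-450,-600,0,-21],[0.4,-500,-670,0,-21],[0.4,-550,-740,0,-21],[0.4,-593,-801,0,-21]],
])

```text
time: 1.35
ee_pos: [0.3844, 0.0317, 0.2425]
eef_rot: [-179.9, 0.0, -175.8]
force: [1.5, 1.6, -0.1]
opening: 0.0512
```

Emit:
send_rows([
  [[0.5,-20,-60,0,0],[0.5,-30,-110,0,0],[0.5,-50,-160,0,0],[0.5,-60,-210,0,0],[0.5,-80,-260,0,0],[0.5,-90,-310,0,0],[0.5,-104,-360,0,0],[0.5,-104,-381,0,0],[0.5,-104,-381,30,0],[0.5,-104,-381,30,0]],
])

```text
time: 2.35
ee_pos: [0.5129, -0.3412, 0.2091]
eef_rot: [179.8, -0.4, -176.0]
force: [0.1, 0.2, -0.6]
opening: 0.0428
```

```bash
python3 - <<'E'
from h import *
c=eyes.camera_info('wrist'); I=eyes.snapshot('wrist'); save(I,'w1',None,1.3,1.6)
s=robot.observe(); print(s['ee_pos'],s['eef_rot'],s['opening'],c)
print(blob(I,(0,150,60),(8,255,255)))
print(proj(c,s['ee_pos']+[0,0,-.1]))
E
```

```text
[ 0.51417452 -0.33971197  0.21104113] [ 179.86371246   -0.25452905 -175.81590135] 0.04273119267180741 {'fx': 310.46810401718255, 'fy': 310.46810401718255, 'cx': 281.66218230347033, 'cy': 210.86121899677448, 'k1': 0.021428427912839457, 'xyz': array([ 0.44502774, -0.34666749,  0.34207648]), 'orientation': array([164.62669098,  -0.17546186,  94.01860242])}
[([262, 199, 33, 40, 1313], [278.0, 218.5])]
[283.44510212 218.23491536]
```

View pics/w1.png

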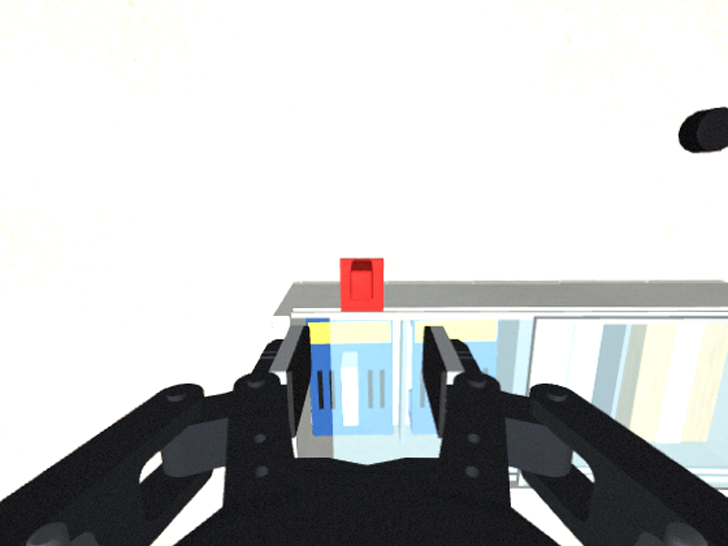

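Emit:
send_rows([
  [[0.5,0,-4,50,0],[0.5,0,-4,90,0],[0.5,0,-4,117,0],[0.5,0,-4,117,0],[0.9,0,-4,117,0],[0.9,0,-4,117,0],[0.9,0,-4,117,0],[0.9,0,-4,117,0]],
])

```text
time: 3.2
ee_pos: [0.5157, -0.3437, 0.0967]
eef_rot: [180.0, -0.0, -175.8]
force: [-0.9, 1.1, 7.6]
opening: 0.0128
```

Emit:
send_rows([
  [[0.9,0,10,-1,0],[0.9,0,25,-1,0],[0.9,0,40,-1,0],[0.9,0,55,-1,0],[0.9,0,70,-1,0],[0.9,0,85,-1,0],[0.9,0,100,-1,0],[0.9,0,115,-1,0],[0.9,0,130,-1,0],[0.9,0,145,-1,0],[0.9,0,152,-1,0],[0.9,0,153,-1,0]],
])

```text
time: 4.4
ee_pos: [0.5049, -0.1968, 0.0972]
eef_rot: [-179.5, 0.0, -176.0]
force: [7.0, -16.0, -30.7]
opening: 0.0123
```

Emit:
send_rows([
  [[0.9,0,2,0,0],[0.9,0,2,0,0]],
])

```text
time: 4.6
ee_pos: [0.505, -0.197, 0.0971]
eef_rot: [-179.3, 0.0, -176.1]
force: [4.5, -7.8, -22.1]
opening: 0.0121
```

```bash
python3 - <<'E'
from h import *
I=eyes.snapshot('top'); save(I,'t2',(220,140,220,170),3.6,1.8); s=robot.observe(); print(s['ee_pos'],s['force'],s['opening'])
E
```

```text
[ 0.50497798 -0.19697943  0.09709871] [  5.52208271  -7.25136174 -22.34028907] 0.012661596709605934
```

View pics/t2.png

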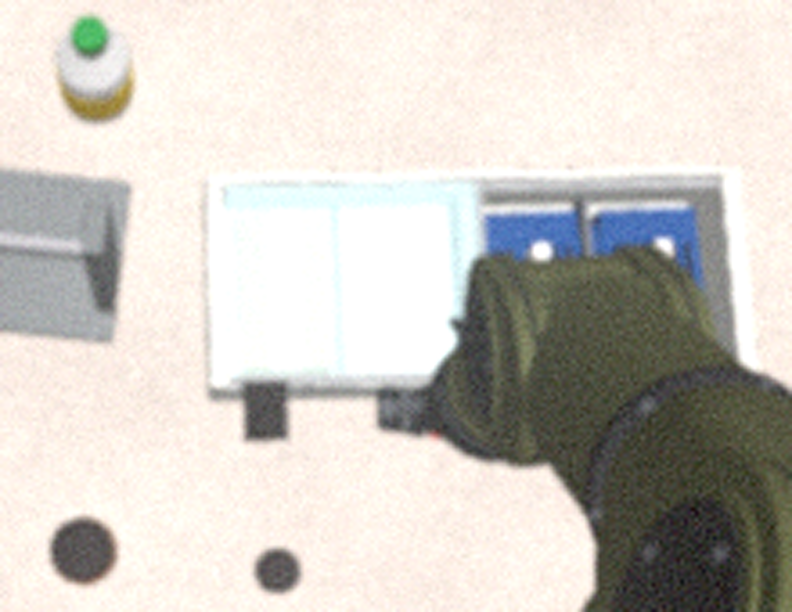

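Emit:
send_rows([
  [[0.5,0,0,0,0],[0.5,0,0,0,0],[0.5,0,0,0,0],[0.5,0,0,-50,0],[0.5,0,0,-100,0],[0.5,-40,-30,-140,0],[0.5,-80,-70,-140,0],[0.5,-100,-110,-140,0],[0.5,-100,-110,-140,0],[0.5,-100,-110,-140,0]],
])

```text
time: 5.65
ee_pos: [0.6124, -0.3001, 0.2387]
eef_rot: [-179.3, 0.1, -176.3]
force: [-1.5, 1.4, -0.5]
opening: 0.0426
```

```bash
python3 - <<'E'
from h import *
s=robot.observe();c=eyes.camera_info('wrist'); I=eyes.snapshot('wrist'); save(I,'w2',None,1.3,1.)
np.save('w2c.npy',c,allow_pickle=True)
print(s['ee_pos'],s['eef_rot'],s['force'],s['opening'])
print('blue',blob(I,(100,120,40),(125,255,255),300),'yel',blob(I,(22,100,60),(36,255,255),50))
E
```

```text
[ 0.61238545 -0.30014814  0.23869538] [-1.79288205e+02  7.91578857e-02 -1.76273688e+02] [-1.48972983  1.35252381 -0.53827849] 0.04257077679303521
blue [([288, 138, 66, 100, 3907], [319.8, 195.5]), ([206, 140, 70, 99, 3894], [242.6, 196.9])] yel [([289, 142, 64, 19, 1078], [320.4, 151.3]), ([208, 144, 63, 19, 1071], [238.9, 152.9]), ([542, 295, 18, 41, 503], [552.2, 314.8])]
```

View pics/w2.png

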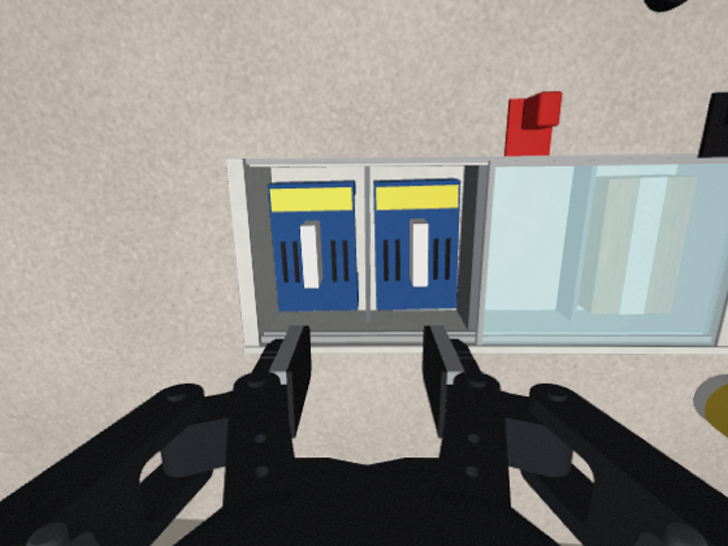

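```bash
python3 - <<'E'
from h import *
c=np.load('w2c.npy',allow_pickle=True).item()
I=cv2.imread('pics/w2.png')
for n,cr,tl,bl,tr,br in (('inner',(420,251),(375,186),(376.5,309),(459,184),(458,309)),('outer',(311,255),(271,188),(278,311),(355,186),(358,309))):
    q=[plane(c,np.array(p)/1.3,.038) for p in (tl,bl,tr,br)]
    f=lambda a,b:np.degrees(np.arctan2((b-a)[1],(b-a)[0])).round(1)
    print(n,'rib',plane(c,np.array(cr)/1.3,.066).round(4),'plate mid',(sum(q)/4).round(4),'yaw',f(q[0],q[1]),f(q[2],q[3]),'len',np.linalg.norm(q[1]-q[0]),np.linalg.norm(q[2]-q[0]))
    print(to_tool(plane(c,np.array(cr)/1.3,.066)))
E
```

```text
inner rib [ 0.6086 -0.2612  0.066 ] plate mid [ 0.6137 -0.2599  0.038 ] yaw 4.8 6.9 len 0.10578745772222028 0.06743154753378466
(array([  1.,  39., 172.]), None)
outer rib [ 0.6175 -0.3452  0.066 ] plate mid [ 0.6207 -0.3452  0.038 ] yaw 3.3 4.7 len 0.10629102883925505 0.06804936045440788
(array([ -3., -46., 173.]), None)
```

Emit:
send_rows([
  [[0.6,1,39,30,0],[0.6,1,39,70,0],[0.6,1,39,110,0],[0.6,1,39,150,0],[0.6,1,39,175,0],[0.6,1,39,186,0],[0.6,1,39,186,0],[0.95,1,39,186,0],[0.95,1,39,186,0],[0.95,1,39,186,0],[0.95,1,39,186,0],[0.95,1,39,186,0]],
])

```text
time: 6.9
ee_pos: [0.6092, -0.2607, 0.0536]
eef_rot: [-179.4, 0.1, -176.1]
force: [-1.2, 0.5, 6.1]
opening: 0.0107
```

Emit:
send_rows([
  [[0.95,0,0,-10,0],[0.95,0,0,-30,0],[0.95,0,0,-55,0],[0.95,0,0,-80,0],[0.95,0,0,-110,0],[0.95,0,0,-140,0],[0.95,0,0,-170,0],[0.95,0,0,-200,0],[0.95,0,0,-225,0],[0.95,0,0,-245,0],[0.95,0,0,-250,0],[0.95,0,0,-250,0]],
])

```text
time: 8.1
ee_pos: [0.6083, -0.2582, 0.3042]
eef_rot: [-179.4, 0.2, -176.1]
force: [0.2, 0.2, -2.2]
opening: 0.0109
```

```bash
python3 - <<'E'
from h import *
s=robot.observe();print(s['ee_pos'],s['eef_rot'],s['force'],s['opening'])
I=eyes.snapshot('wrist'); save(I,'w3',None,1.,1.)
print(to_tool((.590,.293,.30),-3))
E
```

```text
[ 0.60833007 -0.25816415  0.304175  ] [-179.35634157    0.18042647 -176.14740687] [ 0.19581713  0.17180988 -2.2219101 ] 0.010909544440440297
(array([-19., 551.,  -3.]), np.float64(6.85816686576095))
```

View pics/w3.png

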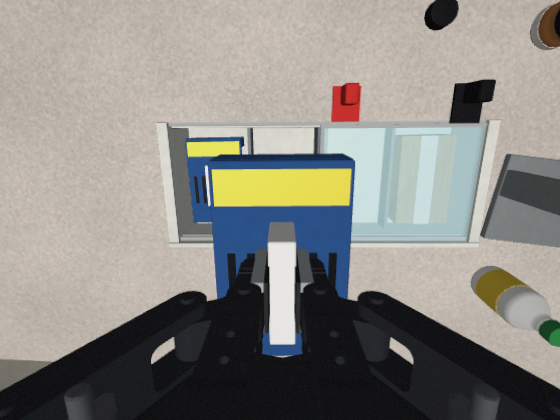

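Emit:
send_rows([
  [[0.95,-2,20,-5,0],[0.95,-4,60,-5,1],[0.95,-6,110,-5,2],[0.95,-8,160,-5,3],[0.95,-10,210,-5,4],[0.95,-12,260,-5,5],[0.95,-14,310,-5,6],[0.95,-16,360,-5,7],[0.95,-18,410,-5,7],[0.95,-19,460,-5,7],[0.95,-19,500,-5,7],[0.95,-19,530,-5,7]],
])

```text
time: 9.35
ee_pos: [0.5882, 0.2769, 0.301]
eef_rot: [-179.5, -0.1, 177.1]
force: [-0.2, 0.5, -1.4]
opening: 0.011
```

```bash
python3 - <<'E'
from h import *
c=np.load('w2c.npy',allow_pickle=True).item()
s=robot.observe();print(s['ee_pos'],s['eef_rot'],s['force'],s['opening'])
c=eyes.camera_info('wrist')
I=eyes.snapshot('wrist'); save(I,'w4',None,1.,1.)
zt=s['ee_pos'][2]-.0156
for st,ce in blob(I,(22,100,60),(36,255,255),300):
    print(st,ce)
    for v in (st[1],st[1]+st[3]): print((plane(c,(ce[0],v),zt)-s['ee_pos']).round(4))
print('edge x', (plane(c,(282,157),zt)-s['ee_pos']).round(4))
print(to_tool((.590,.293,.30),-3))
E
```

```text
[0.58822291 0.27693029 0.30103445] [-1.79473958e+02 -7.14586386e-02  1.77144501e+02] [-0.18948493  0.52154688 -1.40112326] 0.011046231272057002
[212, 169, 139, 37, 5052] [281.1, 186.9]
[-0.0479  0.0017 -0.0156]
[-0.0296  0.0008 -0.0156]
[115, 276, 49, 33, 750] [146.4, 289.0]
[ 0.005  -0.072  -0.0156]
[ 0.0246 -0.0752 -0.0156]
edge x [-0.0535  0.0024 -0.0156]
(array([-3., 10.,  1.]), np.float64(0.5082207403174834))
```

View pics/w4.png

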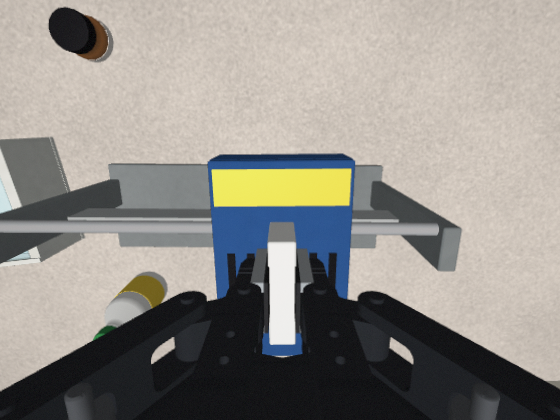

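```bash
python3 - <<'E'
from h import *
c=eyes.camera_info('wrist')
a,b,e=[plane(c,p,.2) for p in ((150,227),(400,229),(437,229.5))]
print(a,b,e,np.degrees(np.arctan2(-(b-a)[0],(b-a)[1])),robot.observe()['ee_pos'])
E
```

```text
[0.59199015 0.17847432 0.2       ] [0.6021186  0.37592871 0.2       ] [0.60374116 0.40489239 0.2       ] -2.936421449659647 [0.5865244  0.28349329 0.30100239]
```

Emit:
send_rows([
  [[0.95,-1,5,10,0],[0.95,-1,5,25,0],[0.95,-1,5,40,0],[0.95,-1,5,55,0],[0.95,-1,5,66,0],[0.95,-1,5,69,0],[0.95,-1,5,69,0],[0.95,5,5,69,0],[0.95,15,5,69,0],[0.95,25,5,69,0],[0.95,32,5,69,0],[0.95,32,5,69,0]],
])

```text
time: 10.6
ee_pos: [0.5537, 0.2902, 0.2327]
eef_rot: [-179.9, -0.1, 177.6]
force: [-0.4, -1.1, -1.8]
opening: 0.0105
```

Emit:
send_rows([
  [[0.95,2,0,1,0],[0.95,4,0,1,0],[0.95,4,0,1,0]],
])

```text
time: 10.9
ee_pos: [0.5524, 0.2902, 0.232]
eef_rot: [-179.9, 0.2, 177.5]
force: [6.2, 0.5, -4.7]
opening: 0.0105
```

Emit:
send_rows([
  [[0.95,-1,0,3,0],[0.95,-1,0,4,0],[0.95,-1,0,4,0],[0.5,-1,0,4,0],[0.5,-1,0,4,0],[0.5,-1,0,4,0],[0.5,-1,0,4,0],[0.5,-1,0,4,0],[0.5,-1,0,4,0],[0.5,-1,0,4,0]],
])

```text
time: 11.9
ee_pos: [0.5534, 0.2901, 0.2281]
eef_rot: [-179.9, 0.2, 177.5]
force: [0.8, -0.1, 0.2]
opening: 0.0427
```

```bash
python3 - <<'E'
from h import *
s=robot.observe();print(s['ee_pos'],s['eef_rot'],s['force'],s['opening'])
I=eyes.snapshot('wrist'); J=eyes.snapshot('scene')
a=np.zeros((420,800,3),np.uint8); a[:,:480]=I[:,40:520]; a[:,480:]=cv2.resize(np.clip(J[90:265,260:393]*1.7,0,255).astype(np.uint8),(320,420))
save(a,'w5')
E
```

```text
[0.55340242 0.29014848 0.22805985] [-179.94438139    0.18282034  177.49130288] [ 0.76366936 -0.14867202  0.16395098] 0.04273483458312393
```

View pics/w5.png

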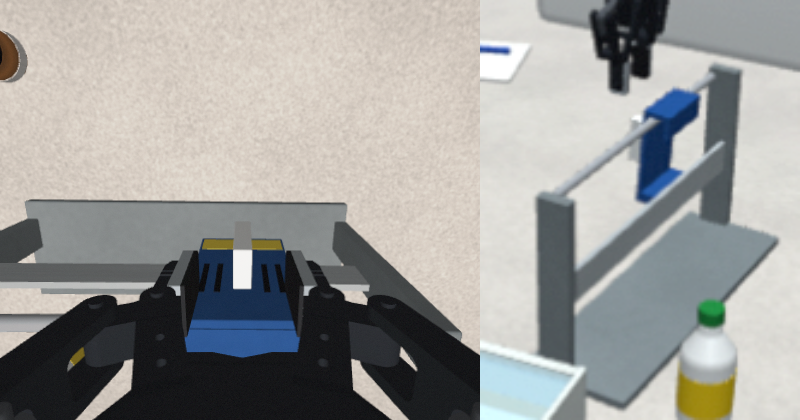

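Emit:
send_rows([
  [[0.5,0,0,-40,0],[0.5,0,0,-80,0],[0.5,-5,-50,-80,-1],[0.5,-5,-100,-80,-2],[0.5,-10,-150,-80,-3],[0.5,-10,-200,-80,-4],[0.5,-15,-250,-80,-5],[0.5,-20,-300,-80,-6],[0.6,-25,-350,-80,-6],[0.7,-30,-400,-80,-6],[0.7,-30,-450,-80,-6],[0.7,-30,-500,-80,-6]],
])

```text
time: 13.2
ee_pos: [0.561, -0.2112, 0.3087]
eef_rot: [-179.9, 0.2, -176.5]
force: [1.0, 0.3, -0.4]
opening: 0.0256
```

```bash
python3 - <<'E'
from h import *
s=robot.observe();print(s['ee_pos'],s['eef_rot'],s['force'],s['opening'])
print(to_tool((.614,-.31,.24),4))
E
```

```text
[ 0.5610253  -0.21121507  0.30874472] [-179.92163563    0.19543288 -176.51045767] [ 0.96686671  0.32461301 -0.3795043 ] 0.02561890591216742
(array([ -47., -102.,   69.]), np.float64(-0.5104576741983919))
```

Emit:
send_rows([
  [[0.7,-20,-40,10,0],[0.7,-40,-80,30,0],[0.7,-47,-102,50,0],[0.7,-47,-102,69,0],[0.7,-47,-102,69,0],[0.7,-47,-102,69,0]],
])

```text
time: 13.8
ee_pos: [0.6145, -0.3094, 0.2402]
eef_rot: [-180.0, 0.2, -176.5]
force: [0.1, -0.0, -0.3]
opening: 0.0258
```

```bash
python3 - <<'E'
from h import *
s=robot.observe();c=eyes.camera_info('wrist'); I=eyes.snapshot('wrist')
print(s['ee_pos'],s['eef_rot'],s['force'],s['opening'])
np.save('w6c.npy',c,allow_pickle=True)
save(I,'w6',None,1.3,1.)
print(blob(I,(100,120,40),(125,255,255),300),blob(I,(22,100,60),(36,255,255),50))
E
```

```text
[ 0.61454124 -0.30939945  0.24023622] [-179.97661173    0.18993275 -176.46050768] [ 0.05467487 -0.02732348 -0.32447529] 0.02579225609579777
[([212, 138, 69, 100, 3912], [248.6, 195.0])] [([214, 142, 63, 19, 1061], [245.5, 151.2]), ([545, 292, 15, 37, 394], [553.3, 309.9])]
```

View pics/w6.png

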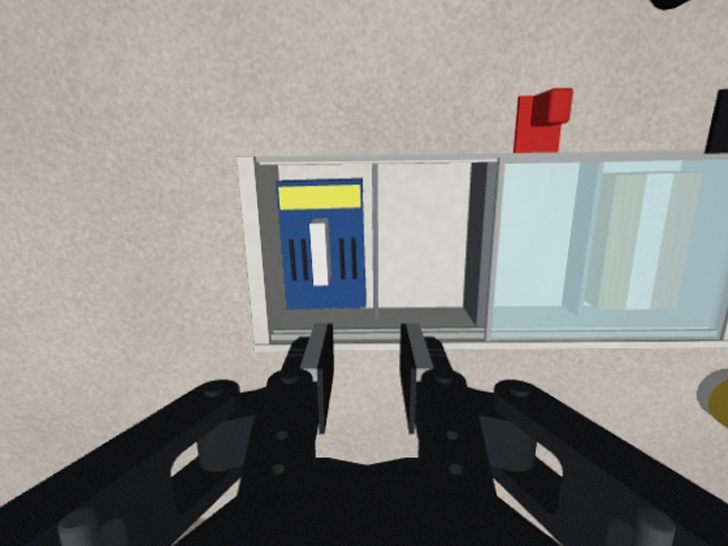

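```bash
python3 - <<'E'
from h import *
c=np.load('w6c.npy',allow_pickle=True).item()
P=plane(c,np.array((319.5,253))/1.3,.066); a=plane(c,np.array((317.5,222))/1.3,.066);b=plane(c,np.array((321,286))/1.3,.066)
print(P,to_tool(P),np.degrees(np.arctan2((b-a)[1],(b-a)[0])))
E
```

```text
[ 0.61789273 -0.34590667  0.066     ] (array([  0., -36., 175.]), None) 4.741042267171136
```

Emit:
send_rows([
  [[0.65,-3,-36,30,-1],[0.65,-3,-36,70,-1],[0.65,-3,-36,110,-1],[0.65,-3,-36,150,-1],[0.65,-3,-36,175,-1],[0.65,-3,-36,187,-1],[0.65,-3,-36,187,-1],[0.95,-3,-36,187,-1],[0.95,-3,-36,187,-1],[0.95,-3,-36,187,-1],[0.95,-3,-36,187,-1],[0.95,-3,-36,187,-1]],
])

```text
time: 15.05
ee_pos: [0.6231, -0.346, 0.0568]
eef_rot: [-179.8, 0.5, -175.5]
force: [0.2, -0.2, 7.5]
opening: 0.0107
```

Emit:
send_rows([
  [[0.95,0,0,-10,0],[0.95,0,0,-30,0],[0.95,0,0,-55,0],[0.95,0,0,-80,0],[0.95,0,0,-110,0],[0.95,0,0,-140,0],[0.95,0,0,-170,0],[0.95,0,0,-200,0],[0.95,0,0,-225,0],[0.95,0,0,-245,0],[0.95,0,0,-250,0],[0.95,0,0,-250,0]],
])

```text
time: 16.25
ee_pos: [0.6207, -0.3454, 0.3076]
eef_rot: [-179.8, 0.6, -175.5]
force: [0.4, 0.6, -2.2]
opening: 0.0106
```

```bash
python3 - <<'E'
from h import *
s=robot.observe();print(s['ee_pos'],s['eef_rot'],s['force'],s['opening'])
c=eyes.camera_info('wrist'); I=eyes.snapshot('wrist'); zt=s['ee_pos'][2]-.0156
M=rot(s['eef_rot'])
for st,ce in blob(I,(22,100,60),(36,255,255),300):
    print(st,ce,[(M.T@(plane(c,(ce[0],v),zt)-s['ee_pos'])).round(4) for v in (st[1],st[1]+st[3])])
print(to_tool((.583,.15,.30),-3))
E
```

```text
[ 0.62074564 -0.34536603  0.30762971] [-179.75959651    0.57875279 -175.46251943] [ 0.39720818  0.64686337 -2.16250592] 0.010622501620526975
[213, 154, 138, 37, 5042] [281.4, 171.9] [array([ 0.0551, -0.0004,  0.015 ]), array([ 0.0373, -0.0004,  0.0152])]
[531, 266, 29, 46, 889] [547.3, 284.8] [array([-0.002 ,  0.1355,  0.0151]), array([-0.0289,  0.1417,  0.0153])]
(array([ -2., 497.,   5.]), np.float64(7.545329826952752))
```

Emit:
send_rows([
  [[0.95,-2,20,5,0],[0.95,-4,60,5,1],[0.95,-6,110,5,2],[0.95,-8,160,5,3],[0.95,-8,210,5,4],[0.95,-8,260,5,5],[0.95,-8,310,5,6],[0.95,-8,360,5,7],[0.95,-8,410,5,7],[0.95,-8,450,5,7],[0.95,-8,480,5,7],[0.95,-8,497,5,7]],
])

```text
time: 17.5
ee_pos: [0.5871, 0.1545, 0.2984]
eef_rot: [-179.9, 0.3, 177.8]
force: [-0.2, -0.8, -0.7]
opening: 0.0111
```

```bash
python3 - <<'E'
from h import *
c=eyes.camera_info('wrist');I=eyes.snapshot('wrist'); s=robot.observe();print(s['ee_pos'],s['eef_rot'],s['force'],s['opening'])
save(I,'w7')
zt=s['ee_pos'][2]-.0188
for st,ce in blob(I,(22,100,60),(36,255,255),300):
    print(st,ce,[(plane(c,(ce[0],v),zt)-s['ee_pos']).round(4) for v in (st[1],st[1]+st[3])])
print(to_tool((.589,.15,.30),-3))
E
```

```text
[0.58695681 0.15669344 0.29858938] [179.94316661   0.30503697 177.92637816] [-0.41409589  2.18301063 -1.13512079] 0.010499493620680068
[213, 154, 138, 37, 5044] [281.3, 171.9] [array([-0.0545, -0.0007, -0.0188]), array([-0.0364, -0.0014, -0.0188])]
(array([-2., -7., -1.]), np.float64(0.9263781582094168))
```

View pics/w7.png

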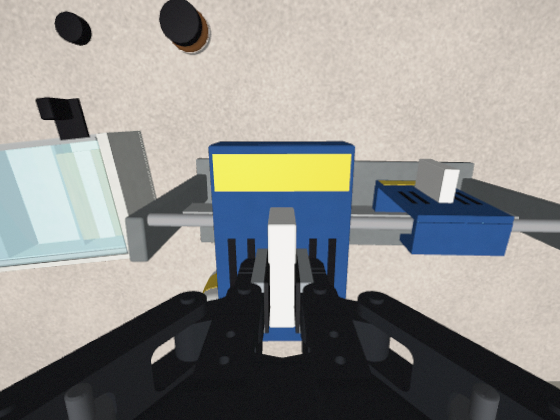

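Emit:
send_rows([
  [[0.95,0,-2,10,1],[0.95,0,-2,25,1],[0.95,0,-2,40,1],[0.95,0,-2,55,1],[0.95,0,-2,62,1],[0.95,0,-2,64,1],[0.95,0,-2,64,1],[0.95,5,-2,64,1],[0.95,15,-2,64,1],[0.95,25,-2,64,1],[0.95,31,-2,64,1],[0.95,31,-2,64,1]],
])

```text
time: 18.75
ee_pos: [0.5549, 0.1562, 0.2348]
eef_rot: [180.0, 0.3, 177.0]
force: [-0.0, -0.4, -1.8]
opening: 0.0106
```

Emit:
send_rows([
  [[0.95,2,0,0,0],[0.95,4,0,0,0],[0.95,4,0,0,0]],
])

```text
time: 19.05
ee_pos: [0.5517, 0.1564, 0.2349]
eef_rot: [179.9, 0.4, 177.0]
force: [1.8, -0.7, -1.1]
opening: 0.0108
```

Emit:
send_rows([
  [[0.95,2,0,0,0],[0.95,3,0,0,0],[0.95,3,0,0,0]],
])

```text
time: 19.35
ee_pos: [0.5514, 0.1565, 0.2352]
eef_rot: [179.8, 0.7, 176.9]
force: [7.7, 0.5, -4.6]
opening: 0.0106
```

Contact with the hook wall; release.

Emit:
send_rows([
  [[0.95,-1,0,3,0],[0.95,-1,0,4,0],[0.95,-1,0,4,0],[0.5,-1,0,4,0],[0.5,-1,0,4,0],[0.5,-1,0,4,0],[0.5,-1,0,4,0],[0.5,-1,0,4,0],[0.5,-1,0,4,0],[0.5,-1,0,4,0]],
])

```text
time: 20.35
ee_pos: [0.5524, 0.1565, 0.2313]
eef_rot: [179.8, 0.7, 176.9]
force: [0.3, -0.6, -0.2]
opening: 0.0426
```

Emit:
send_rows([
  [[0.5,0,0,-40,0],[0.5,0,0,-70,0],[0.5,10,-40,-70,-2],[0.5,20,-80,-70,-4],[0.5,30,-130,-70,-6],[0.5,40,-180,-70,-7],[0.5,50,-230,-70,-7],[0.5,50,-280,-70,-7],[0.5,50,-320,-70,-7],[0.5,50,-340,-70,-7],[0.5,50,-340,-70,-7]],
])

```text
time: 21.45
ee_pos: [0.4825, -0.1849, 0.2994]
eef_rot: [-180.0, 0.6, -176.5]
force: [0.2, 0.3, -0.4]
opening: 0.0431
```

```bash
python3 - <<'E'
from h import *
s=robot.observe();print(s['ee_pos'],s['eef_rot'],s['force'],s['opening'])
c=eyes.camera_info('wrist');I=eyes.snapshot('wrist'); J=eyes.snapshot('scene')
np.save('w8c.npy',c,allow_pickle=True)
a=np.zeros((420,800,3),np.uint8); a[:,:480]=I[:,40:520]; a[:,480:]=cv2.resize(np.clip(J[90:265,260:393]*1.7,0,255).astype(np.uint8),(320,420))
save(a,'w8'); print(blob(I,(0,150,60),(8,255,255),100))
E
```

```text
[ 0.48248176 -0.18486404  0.29943776] [-179.97190591    0.63384184 -176.50612036] [ 0.18180824  0.29423942 -0.41963042] 0.04306925401260494
[([258, 194, 26, 30, 737], [270.4, 208.5])]
```

View pics/w8.png

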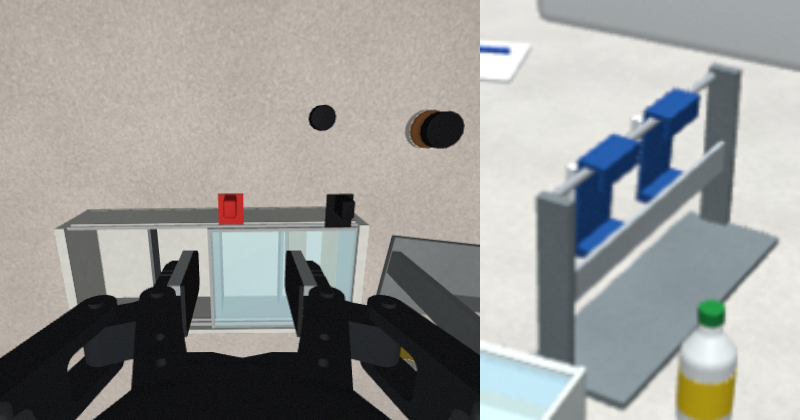

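Emit:
send_rows([
  [[0.5,-22,-13,40,0],[0.5,-22,-13,90,0],[0.5,-22,-13,140,0],[0.5,-22,-13,180,0],[0.5,-22,-13,198,0],[0.5,-22,-13,199,0],[0.9,-22,-13,199,0],[0.9,-22,-13,199,0],[0.9,-22,-13,199,0],[0.9,-22,-13,199,0]],
])

```text
time: 22.55
ee_pos: [0.5099, -0.1965, 0.1025]
eef_rot: [-179.7, 0.9, -176.3]
force: [1.5, -12.1, -9.7]
opening: 0.012
```

Emit:
send_rows([
  [[0.9,0,-8,0,0],[0.9,0,-20,0,0],[0.9,0,-35,0,0],[0.9,0,-50,0,0],[0.9,0,-65,0,0],[0.9,0,-80,0,0],[0.9,-1,-95,0,0],[0.9,-1,-110,0,0],[0.9,-1,-125,0,0],[0.9,-1,-140,0,0],[0.9,-1,-152,0,0],[0.9,-1,-160,0,0]],
])

```text
time: 23.75
ee_pos: [0.5217, -0.3574, 0.1027]
eef_rot: [-179.7, 1.0, -176.4]
force: [6.5, 2.3, -20.4]
opening: 0.0123
```

Emit:
send_rows([
  [[0.9,0,-5,0,0],[0.9,0,-9,0,0],[0.9,0,-12,0,0],[0.9,0,-15,0,0],[0.9,0,-15,0,0]],
])

```text
time: 24.25
ee_pos: [0.5229, -0.3733, 0.1027]
eef_rot: [-179.7, 1.0, -176.4]
force: [5.7, -0.0, -17.8]
opening: 0.0121
```

Push further to find the stop.

Emit:
send_rows([
  [[0.9,0,-2,0,0],[0.9,0,-4,0,0],[0.9,0,-5,0,0],[0.9,0,-5,0,0]],
])

```text
time: 24.65
ee_pos: [0.523, -0.3746, 0.1026]
eef_rot: [180.0, 0.9, -176.3]
force: [3.1, 7.9, -12.5]
opening: 0.0121
```

Emit:
send_rows([
  [[0.5,0,0,0,0],[0.5,0,0,0,0],[0.5,0,0,0,0],[0.5,0,0,-40,0],[0.5,0,0,-80,0],[0.5,0,50,-120,0],[0.5,2,100,-130,0],[0.5,4,150,-130,0],[0.5,5,200,-130,0],[0.5,5,250,-130,0],[0.5,5,300,-130,0],[0.5,5,300,-130,0]],
])

```text
time: 25.85
ee_pos: [0.4967, -0.07, 0.2343]
eef_rot: [179.9, 1.1, -175.8]
force: [0.8, -0.0, 0.8]
opening: 0.0426
```

```bash
python3 - <<'E'
from h import *
s=robot.observe();print(s['ee_pos'],s['eef_rot'],s['force'],s['opening'])
c=eyes.camera_info('wrist');I=eyes.snapshot('wrist')
np.save('w9c.npy',c,allow_pickle=True)
save(I,'w9',None,1.3,1.)
E
```

```text
[ 0.496742   -0.06999645  0.23432996] [ 179.85948363    1.10398046 -175.82353707] [ 0.79329085 -0.035462    0.7662078 ] 0.04257028788324362
```

View pics/w9.png

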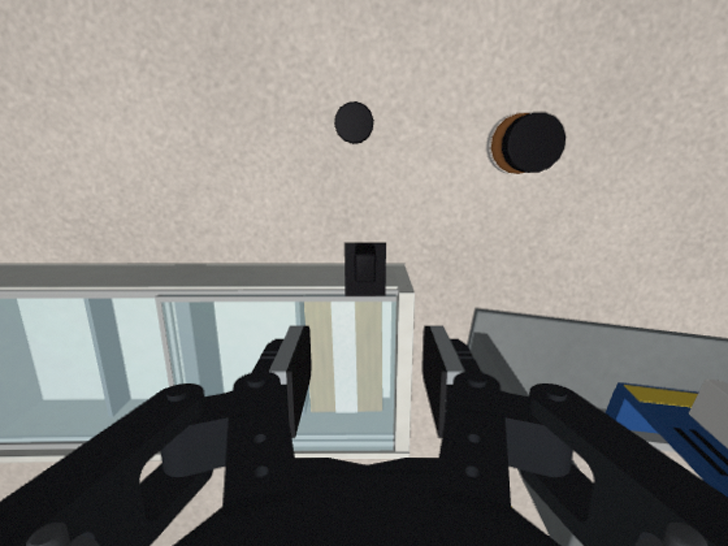

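Emit:
send_rows([
  [[0.5,0,-2,40,0],[0.5,0,-2,80,0],[0.5,0,-2,110,0],[0.5,0,-2,122,0],[0.5,0,-2,122,0],[0.9,0,-2,122,0],[0.9,0,-2,122,0],[0.9,0,-2,122,0],[0.9,0,-2,122,0]],
])

```text
time: 26.8
ee_pos: [0.5003, -0.0726, 0.1135]
eef_rot: [179.9, 1.2, -175.9]
force: [-1.1, -0.9, 7.4]
opening: 0.0119
```

Emit:
send_rows([
  [[0.9,0,2,0,0],[0.9,0,3,0,0],[0.9,0,3,0,0]],
])

```text
time: 27.1
ee_pos: [0.5001, -0.0696, 0.1136]
eef_rot: [179.9, 1.2, -175.9]
force: [0.8, -1.4, -1.4]
opening: 0.0116
```

It moves: slightly ajar. Keep pushing to the stop.

Emit:
send_rows([
  [[0.9,0,2,0,0],[0.9,0,4,0,0],[0.9,0,5,0,0],[0.9,0,5,0,0]],
])

```text
time: 27.5
ee_pos: [0.4997, -0.0642, 0.1137]
eef_rot: [179.9, 1.2, -175.8]
force: [0.3, 0.2, -1.4]
opening: 0.0124
```

Emit:
send_rows([
  [[0.9,0,2,0,0],[0.9,0,4,0,0],[0.9,0,4,0,0]],
])

```text
time: 27.8
ee_pos: [0.4997, -0.064, 0.1137]
eef_rot: [-179.8, 1.2, -176.0]
force: [2.2, -9.0, -2.9]
opening: 0.0118
```

Emit:
send_rows([
  [[0.5,0,1,0,0],[0.5,0,1,0,0],[0.5,0,1,0,0],[0.5,0,1,-40,0],[0.5,0,1,-90,0],[0.5,0,1,-140,0],[0.5,50,1,-160,0],[0.5,100,1,-160,0],[0.5,110,1,-160,0],[0.5,110,1,-160,0]],
])

```text
time: 28.8
ee_pos: [0.3834, -0.0703, 0.2715]
eef_rot: [-179.8, 1.1, -176.0]
force: [0.5, 0.8, 0.1]
opening: 0.0428
```

```bash
python3 - <<'E'
from h import *
s=robot.observe();print(s['ee_pos'],s['force'],s['opening'])
I=eyes.snapshot('top'); J=eyes.snapshot('scene')
f=lambda A,w,h:cv2.resize(np.clip(A*1.7,0,255).astype(np.uint8),(w,h))
a=np.zeros((600,800,3),np.uint8); a[:300]=f(I[140:275,80:440],800,300); a[300:,:400]=f(J[90:265,200:433],400,300);a[300:,400:]=f(J[225:390,140:360],400,300)
save(a,'fin')
E
```

```text
[ 0.38344984 -0.07029743  0.27154185] [0.49431316 0.83864193 0.0772954 ] 0.04277970319638912
```

View pics/fin.png

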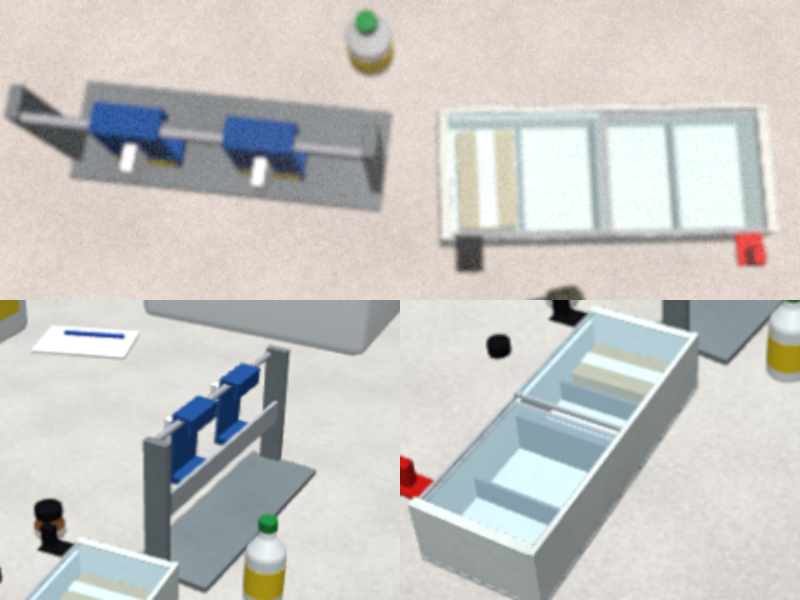

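```bash
python3 -c "
from station import robot
print(robot.finish_job())"
```

```text
the job is handed in; nothing more can be done
None
```

Both blue caddies that were in the chest are hung on the rail, and both covers are fully shut. There were only two caddies; the other places held the carton and nothing. I handed the job in at about 29 s of the 210 s allowed.

**What I did:** I slid the right cover open under the left one. I then lifted out each caddy by its rib, hooked it over the rail until the hook wall touched the rail, and let it swing down.

**Covers:** I slid the right cover shut to its stop. The left cover turned out to be slightly ajar (about 9 mm), so I pushed that to its stop too. Both knobs ended evenly placed, about 155 mm either side of the chest's middle.

**Last pictures:**
- Both caddies hang vertically, faces towards the robot, with their feet at the strip. I judged the foot contact by eye from the scene view and did not measure it.
- The carton, bottle, jar and specimen look untouched.
- The arm was clear of everything, with wrist force about 1 N.

No check failed. While sliding the right cover I read a vertical wrist force of up to about 31 N, well under the 120 N limit.

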